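# Dial the code and draw the combination bolt of a parts chest

## Task

Unlock the parts chest: roll the three numbered dials of its combination bolt to 4 - 7 - 2 (left, middle, right, as read from the chest's front), touching them only gently, then draw the bolt fully back to its stop by its red knob and let go. Leave the code standing on the dials, and do not disturb the things standing around.

Things in the scene. Friction and masses are not known exactly. Their poses are not given: they have to be found in the camera images.
- chest: Grey steel chest, fixed, 260 (x) x 500 (y) x 130 mm; origin under its centre, z up. Its front faces its -x, so left is its +y. The top's left half carries the combination bolt: black lock body 50 (x) x 108 (y) mm, 30 mm high on 0 to 12 mm of rubber packing, centred at x -20, y +70 mm. The blue right half is a lid, not to be opened. Until the code is set, over 20 N on lock or chest harms it.
- keep (a point): Top of the steel keep (staple) on the lid, 48 mm high, into which the 12 mm bolt is shot from the right end of the lock body.
- left_foot (a point): Point on the plane of the chest's top straight below the crest of the left dial, 27 mm left (+y) of the lock body's centre. Axes as the chest's. The crest stands 41 mm above it when the packing is thinnest, 53 mm when thickest (not measured, same for all dials: feel for it), and 11 mm out of the lock body. The numeral on the crest, at the red line, is the one set.
- left_turn (a joint): Turn of the left dial, rad: numeral n is set at n x 0.6283, give or take whole turns (6.2832); grows as the crest is rolled to the chest's +x. White wheel, radius 17 mm, 11 mm wide, black numerals 0 to 9, axle along y; turns endlessly, clicks at each numeral (10.7 mm of rim). Rolled by rubbing a fingertip over the crest: some 4 N along the rim, so 9 to 13 N of pressure, touched down slowly.
- mid_foot (a point): Point on the plane of the chest's top straight below the crest of the middle dial, at the lock body's centre. Axes as the chest's. The crest stands 41 mm above it when the packing is thinnest, 53 mm when thickest (not measured, same for all dials: feel for it), and 11 mm out of the lock body. The numeral on the crest, at the red line, is the one set.
- mid_turn (a joint): Turn of the middle dial, rad: numeral n is set at n x 0.6283, give or take whole turns (6.2832); grows as the crest is rolled to the chest's +x. White wheel, radius 17 mm, 11 mm wide, black numerals 0 to 9, axle along y; turns endlessly, clicks at each numeral (10.7 mm of rim). Rolled by rubbing a fingertip over the crest: some 4 N along the rim, so 9 to 13 N of pressure, touched down slowly.
- right_foot (a point): Point on the plane of the chest's top straight below the crest of the right dial, 27 mm right (-y) of the lock body's centre. Axes as the chest's. The crest stands 41 mm above it when the packing is thinnest, 53 mm when thickest (not measured, same for all dials: feel for it), and 11 mm out of the lock body. The numeral on the crest, at the red line, is the one set.
- right_turn (a joint): Turn of the right dial, rad: numeral n is set at n x 0.6283, give or take whole turns (6.2832); grows as the crest is rolled to the chest's +x. White wheel, radius 17 mm, 11 mm wide, black numerals 0 to 9, axle along y; turns endlessly, clicks at each numeral (10.7 mm of rim). Rolled by rubbing a fingertip over the crest: some 4 N along the rim, so 9 to 13 N of pressure, touched down slowly.
- bolt (a joint): Travel of the bolt, m: 0 = shot into the keep, 0.025 = fully drawn (its stop). Slides to the chest's left (+y) with some 3 N of drag, and stays where it is left. With any dial off its code it moves 2 mm and blocks.
- knob_foot (a point): Point on the plane of the chest's top straight below the bolt's pull knob while the bolt is shot, 77 mm left of the lock body's centre. The knob is an upright red cylinder, 16 mm across, 30 mm high, its top 27 mm higher than the dials' crests. It can be pinched from above, or pushed sideways above lock body and dials. Two guide rails beside its stem reach 26 mm below the crests.
- carton: Small cardboard carton with a white band, 100 x 70 x 45 mm, loose on the lid's rear part. Origin under its centre. Leave alone.
- grease_tin: Small yellow tin, 48 mm across, 55 mm high, loose on the fixed half of the chest's top behind the lock. Origin under its centre. Leave alone.
- oil_bottle: White oil bottle with red cap, 68 mm across, 160 mm high, loose on the counter to the right of the chest. Origin under its centre. Leave alone.
- blue_bin: Blue open parts bin, 160 x 100 x 70 mm, loose on the counter to the left of the chest. Origin under its centre. Leave alone.

How it is judged:
By the outcome, as a careful person would: the job done as asked, in the order asked, and still so for the second after the job is handed in, with the robot touching nothing.
It also fails if it takes over 64 s, if anything falls off the work surface, if the arm or the gripper's body presses on something with over 40 N, if the wrist force passes 120 N, or if a joint passes its speed limit or range.

## Robot

A 7-joint arm with a two-finger parallel gripper is mounted at the origin on the work surface. World frame = base frame: x ahead of the robot, y to its left, z up, the work surface at z = 0. Lengths are in m, angles in degrees, forces in N, time in s.
With the tool pointing down it reaches from about 0.35 to 0.9 m from the base axis. Payload 8.1 kg.
Tool frame: the origin (TCP) lies on the centre line of the jaws, within the pads' length; the fingertips stand 14 mm ahead of it and the grasp point (between the pads) lies 5 mm behind it (r.tips_ahead is the distance from the TCP to the fingertips, in m); z points along the fingers, y is the line along which they close (so a half turn about z gives the same grasp; the last joint's range is limited). The gripper opens to 92 mm and grips with 3 to 60 N. Pads are 19 mm wide; open, the fingers measure 130 mm over their backs; the gripper's body (75 mm by 190 mm) begins 47 mm behind the grasp point.
Start: joints at [60.527, 24.895, 1.432, 90.138, -0.665, 64.973, -4.303], TCP at [0.25, -0.573, 0.241] pointing down, gripper open.
Joint ranges: [-149.89, 149.89], [-25.12, 119.58], [-72.63, 75.52], [4.76, 147.25], [-75.54, 255.54], [6.69, 114.76], [-157.13, 157.13]. Speed limits (degrees/s): [127.2, 127.2, 172.46, 172.46, 180, 180, 180].

## Interface

Orientations are given as a 3x3 rotation matrix whose columns are the frame's x, y, z axes.
In Python, from cell import r, capture, get_calibration, nets gives the robot as it stands.
- The arm moves only by the tool drive_tool, never from a script. Its argument "moves" is a list of rows, each a list of 3 entries, a list of its own where there are three numbers: the shift along the tool's x, y, z in mm, then the turn, a rotation vector about the tool's x, y, z in degrees, then the gripper's target within -1 to 1 (fully open at 1, half-way at 0, shut at -1). In form: [[[tx, ty, tz], [wx, wy, wz], gripper], ...]. A call has 1 to 8 rows; each row shifts and turns the commanded pose from where the row before left it, along the tool's axes as they then stand; what a row does not reach is not made up. A row lasts 1/12 s, in which the tool goes at most 41.7 mm and 7.16 degrees, less where a joint would pass 70% of its speed; a pose out of reach is approached as far as the arm can. A call with a gripper value outside its range is refused whole. The fingers move at their own pace and stop on an object; "newtons" is the grip in N (left out, the last holds). Time passes only in rows, so rows that do not move let the fingers close. It gives the time, the measured TCP pose, the force, the opening and the grip force at its end, in the units of the state.
- r.get_state(): the state, without advancing time (a new reading comes with each control period).
- capture(name): name is "scene" or "top" or "wrist"; returns (picture, depth): 384x512x3 uint8, red, green, blue; 384x512 float32, m along the optical axis (not along the pixel's ray), 0 where there is no reading.
- get_calibration(name): a dict with "intrinsics" (3x3 intrinsics, pixels), "eye" and "orientation" of the camera in the world; the wrist camera has in their place "T_tool_cam" (4x4, takes a point from camera to tool coordinates, whose origin is the TCP and whose axes are the flange's). Camera axes: x right, y up, looking along -z (the intrinsics and any distortion apply to the point x, -y, -z); pixel columns grow to the right and rows downward; lengths in m; the calibration is good to about 2 mm. The wrist camera is an equidistant fisheye: a pixel r from the principal point sees the ray r / f radians off the axis. A picture is of the moment at which its call begins: read the wrist's pose just before it. get_calibration takes no time and is no camera call.
- r.sign_off(): hands the job in; it is judged then, once.
Trained networks look in the newest picture that a camera, given by its name, has taken for a name from the list of things; names that differ only in an ending like _2 or _b are one class to them, and where a whole thing is asked for, a point or a joint stands for the part that bears it (a point fixed in the world has none). Each returns a list of dicts, best first, with "p" (0 to 1); they miss things now and then, are a little off and sometimes report something else, mostly with a low value. They report only what shows in the picture. A call takes as long as a camera call.
- nets.boxes_of(camera, label): "bbox" ([left, top, width, height] in pixels, round what is visible of it).
- nets.silhouettes(camera, label): "mask" (384x512 bool, what is visible of it) and "bbox" ([left, top, width, height] in pixels, round what is visible of it).
The state is a dict: "time": time; "joint_positions": joint angles; "joint_vel": joint speeds; "joint_torque": joint torques, N m; "eef_pos": TCP position; "eef_rot": TCP orientation; "force": force on the tool from outside, world axes, zero at the start; "wrist_torque": the same for the moment, N m; "width": opening from 0.0 (shut) to 1.0 (fully open); "grip_force": force on a finger pad.
Only numpy, scipy, OpenCV 4.12 (cv2) and the standard library are available. Lean on these libraries where they do the work, as an engineer would, in place of code of your own. Each camera call takes 0.05 s, during which the arm holds its last target. There are 200 camera calls.

## Working session

There is one attempt and no reset: what is moved stays moved. The work goes in short steps, Python scripts to look and compute and a tool call to move; the robot and the scene stay as the last step left them, time stands still between calls to the robot, and variables do not carry over. Pictures are saved under pics/ and viewed, at most 10 in all, crops included, and the job is handed in when it is done.

Besides the shell and the picture viewer there is one more tool, called after ">>>" in YAML: its name, and indented under it one key for each argument. drive_tool: Moves the arm, as the interface text tells. Its arguments: {"type":"object","properties":{"moves":{"type":"array","items":{"type":"array"}},"newtons":{"type":"number"}},"required":["moves"]}

```bash
mkdir -p pics; ls; python3 - <<'E'
from cell import r,capture,get_calibration,nets
import cv2,numpy as np
s=r.get_state();print(s)
ims=[]
for n in("scene","top"):
    p,d=capture(n);np.savez(n+'.npz',p=p,d=d);ims.append(p)
    c=get_calibration(n);print(n,c)
    for l in("chest","keep","left_turn","mid_turn","right_turn","bolt","grease_tin","carton"):
        print(l,[(b['bbox'],round(b['p'],2)) for b in nets.boxes_of(n,l)[:3]])
cv2.imwrite('pics/a.png',cv2.cvtColor(ims[0],cv2.COLOR_RGB2BGR))
cv2.imwrite('pics/b.png',cv2.cvtColor(ims[1],cv2.COLOR_RGB2BGR))
print(get_calibration('wrist'))
E
```

```text
pics
{'time': 0.0, 'joint_positions': array([60.52698218, 24.93459846,  1.43073533, 90.19008241, -0.66490066,
       64.9726938 , -4.30348826]), 'joint_vel': array([ 0.02866342, -0.01512088, -0.03426351,  0.01886541,  0.01822532,
        0.02786191,  0.02875064]), 'joint_torque': array([ 4.49948652e-05, -6.67840862e+01,  9.84716713e-01, -3.14462793e+01,
       -6.07933220e-02,  4.27817472e-02,  1.87264268e-04]), 'eef_pos': array([ 0.24991584, -0.57231836,  0.2399584 ]), 'eef_rot': array([[ 9.16433433e-01,  4.00186467e-01, -7.44018720e-04],
       [ 4.00187136e-01, -9.16432427e-01,  1.36484092e-03],
       [-1.35652014e-04, -1.54853257e-03, -9.99998792e-01]]), 'force': array([-0.65714607,  0.93272532, -0.45915008]), 'wrist_torque': array([-0.01993566, -0.01224515,  0.02779504]), 'grip_force': 0.0, 'width': 1.001118405322844}
scene {'intrinsics': array([[349.44907963,   0.        , 254.05593944],
       [  0.        , 349.44907963, 186.06952418],
       [  0.        ,   0.        ,   1.        ]]), 'eye': array([0.76616259, 0.4818702 , 0.86069497]), 'orientation': array([[-0.91948478, 
[... 1274 characters left out ...]
1.1, 188.3, 5.1, 9.3], 0.51)]
right_turn [([241.3, 188.1, 0.8, 9.2], 0.5)]
bolt []
grease_tin [([204.7, 142.9, 17.0, 18.4], 0.72)]
carton [([294.6, 155.4, 34.5, 37.8], 0.95)]
{'intrinsics': array([[297.31863964,   0.        , 259.17520866],
       [  0.        , 297.31863964, 195.9781635 ],
       [  0.        ,   0.        ,   1.        ]]), 'T_tool_cam': array([[-1.51845501e-03,  9.53138881e-01,  3.02529285e-01,
         8.21394446e-02],
       [ 9.99998839e-01,  1.40806725e-03,  5.82983583e-04,
        -1.16067573e-04],
       [ 1.29682743e-04,  3.02529819e-01, -9.53139912e-01,
        -1.44309916e-01],
       [ 0.00000000e+00,  0.00000000e+00,  0.00000000e+00,
         1.00000000e+00]])}
```

View pics/a.png

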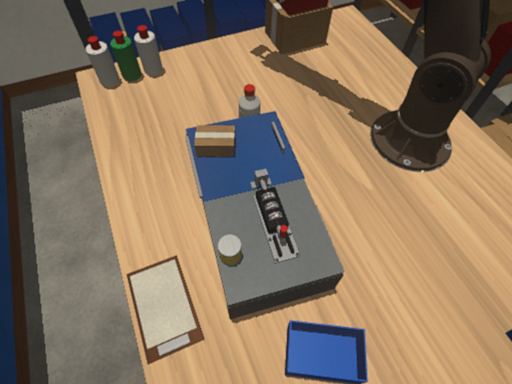

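View pics/b.png

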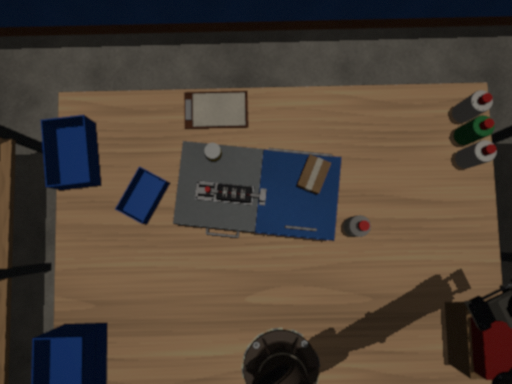

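The top view shows the chest with the lock running from about (208,190) (the knob) to (262,196) (the keep), and the tin at (212,151). The scene view agrees, with the knob at (284,231).

```bash
cat > h.py <<'E'
import numpy as np,cv2
from cell import r,capture,get_calibration,nets
def cloud(n,d):
    c=get_calibration(n);K=c['intrinsics'];v,u=np.mgrid[:d.shape[0],:d.shape[1]]
    P=np.stack([(u-K[0,2])/K[0,0]*d,-(v-K[1,2])/K[1,1]*d,-d],-1)
    return P@c['orientation'].T+c['eye']
E
python3 - <<'E'
from h import *
for n in("top","scene"):
    z=np.load(n+'.npz');P=cloud(n,z['d']);p=z['p'].astype(int)
    Z=P[...,2]
    m=(Z>.115)&(Z<.145)&(P[...,0]>.35)&(P[...,0]<.9)&(abs(P[...,1])<.5)
    k,l,st,_=cv2.connectedComponentsWithStats(m.astype(np.uint8));i=1+np.argmax(st[1:,4]);Q=P[l==i]
    print(n,np.median(Q[:,2]),len(Q))
    rc=cv2.minAreaRect((Q[:,:2]*1000).astype(np.float32));print(rc)
    red=(p[...,0]>110)&(p[...,1]<60)&(p[...,2]<60)&(Z>.13)&(Z<.25)&(abs(P[...,1])<.35)&(P[...,0]>.4)
    print('red',red.sum(),np.median(P[red],0),P[red].max(0))
    blu=(p[...,2]>p[...,0]*2)&(l==i);print('blue',P[blu].mean(0))
    s=nets.silhouettes
E
```

```text
top 0.13002511736915157 11659
((578.6046752929688, 59.263519287109375), (502.10589599609375, 269.3227844238281), 82.83016967773438)
red 63 [ 0.45793545 -0.25777979  0.15988596] [0.57642717 0.21393831 0.20089847]
blue [ 0.54710652 -0.0573182   0.12993456]
scene 0.13038241251583715 16151
((575.8353271484375, 62.01593017578125), (501.626708984375, 269.0264892578125), 82.83671569824219)
red 95 [ 0.46703632 -0.24465445  0.1609738 ] [0.58016844 0.21749295 0.20060881]
blue [ 0.55242989 -0.04135588  0.1301918 ]
```

>>> drive_tool:
  moves:
    - [[12,-11,-3],[0,0,0],-1]
    - [[28,-25.5,-4],[0,0,0],-1]
    - [[28,-25.5,-4],[0,0,0],-1]
    - [[28,-25.5,-4],[0,0,0],-1]
    - [[28,-25.5,-4],[0,0,0],-1]
    - [[28,-25.5,-4],[0,0,0],-1]
    - [[28,-25.5,-4],[0,0,0],-1]
    - [[28,-25.5,-3],[0,0,0],-1]
  newtons: 20

```text
time: 1.57
eef_pos: [0.3654, -0.3135, 0.2714]
eef_rot: [[0.916, 0.401, 0.001], [0.401, -0.916, -0.001], [0.0, 0.001, -1.0]]
force: [1.3, -0.0, -0.1]
width: 0.465
grip_force: 0.0
```

>>> drive_tool:
  moves:
    - [[28,-25.5,0],[0,0,0],-1]
    - [[28,-25.5,0],[0,0,0],-1]
    - [[28,-25.5,0],[0,0,0],-1]
    - [[28,-25.5,0],[0,0,0],-1]
    - [[28,-25.5,0],[0,0,0],-1]
    - [[28,-25.5,0],[0,0,0],-1]
    - [[28,-25.5,0],[0,0,0],-1]
    - [[28,-25.5,0],[0,0,0],-1]

```text
time: 2.23
eef_pos: [0.4886, -0.0369, 0.2711]
eef_rot: [[0.916, 0.4, 0.001], [0.4, -0.916, -0.0], [0.001, 0.001, -1.0]]
force: [0.8, -0.2, 0.5]
width: 0.007
grip_force: 0.0
```

>>> drive_tool:
  moves:
    - [[28,-25.5,0],[0,0,0],-1]
    - [[28,-25.5,0],[0,0,0],-1]
    - [[28,-25.5,0],[0,0,0],-1]
    - [[28,-25.5,0],[0,0,0],-1]
    - [[0,0,0],[0,0,-7],-1]
    - [[0,0,0],[0,0,-7],-1]
    - [[0,0,0],[0,0,-7],-1]
    - [[0,0,0],[0,0,-7],-1]

```text
time: 2.9
eef_pos: [0.5499, 0.1, 0.2707]
eef_rot: [[0.616, 0.788, -0.0], [0.788, -0.616, -0.0], [-0.0, 0.0, -1.0]]
force: [-0.4, -0.2, 0.5]
width: 0.008
grip_force: 0.0
```

>>> drive_tool:
  moves:
    - [[0,0,0],[0,0,-7],-1]
    - [[0,0,0],[0,0,-7],-1]
    - [[0,0,0],[0,0,-7],-1]
    - [[0,0,0],[0,0,-7],-1]
    - [[0,0,0],[0,0,-3],-1]
    - [[0,0,0],[0,0,0],-1]

```text
time: 3.4
eef_pos: [0.5499, 0.0994, 0.2708]
eef_rot: [[0.126, 0.992, -0.0], [0.992, -0.126, -0.0], [-0.0, 0.0, -1.0]]
force: [0.2, 0.2, -0.4]
width: 0.008
grip_force: 0.0
```

>>> drive_tool:
  moves:
    - [[17,6,17],[0,0,0],-1]
    - [[18,6,18],[0,0,0],-1]
    - [[0,0,0],[0,0,0],-1]
    - [[0,0,0],[0,0,0],-1]

```text
time: 3.73
eef_pos: [0.5659, 0.1332, 0.2349]
eef_rot: [[0.129, 0.992, -0.002], [0.992, -0.129, -0.0], [-0.0, -0.002, -1.0]]
force: [-0.8, -0.3, -0.2]
width: 0.005
grip_force: 0.0
```

```bash
cat >> h.py <<'E'
def wrist():
    s=r.get_state();p,d=capture('wrist');c=get_calibration('wrist');K=c['intrinsics'];T=c['T_tool_cam']
    v,u=np.mgrid[:d.shape[0],:d.shape[1]];x=u-K[0,2];y=v-K[1,2];R=np.hypot(x,y)+1e-9;th=R/K[0,0]
    t=np.tan(th)/R
    P=np.stack([x*t*d,-y*t*d,-d],-1)@T[:3,:3].T+T[:3,3]
    return s,p,d,P@s['eef_rot'].T+s['eef_pos']
E
python3 - <<'E'
from h import *
s,p,d,P=wrist();print(s['time'],s['eef_pos'])
np.savez('w1.npz',p=p,d=d,P=P)
cv2.imwrite('pics/w1.png',cv2.cvtColor(p,cv2.COLOR_RGB2BGR))
for l in("left_turn","mid_turn","right_turn","keep","bolt"):
  for b in nets.silhouettes('wrist',l)[:2]:
    Q=P[b['mask']];print(l,b['bbox'],round(b['p'],2),np.median(Q,0).round(4),Q.min(0).round(4),Q.max(0).round(4))
E
```

```text
3.7333 [0.56594087 0.1331543  0.23490159]
left_turn [234.8, 168.2, 41.6, 21.9] 0.92 [0.5677 0.1618 0.1694] [0.5517 0.1518 0.1595] [0.5836 0.2146 0.3792]
left_turn [240.8, 201.7, 36.5, 23.3] 0.66 [0.565  0.1354 0.1692] [0.5488 0.1236 0.1593] [0.5807 0.2146 0.3792]
mid_turn [240.7, 204.2, 34.5, 20.0] 0.74 [0.5652 0.1354 0.1692] [0.5488 0.1236 0.1593] [0.5807 0.2146 0.3792]
keep [148.1, 264.2, 247.6, 61.6] 0.59 [ 0.6731 -0.003   0.1304] [ 0.435  -0.037   0.1279] [0.702  0.2146 0.3792]
bolt [242.7, 100.4, 28.5, 46.8] 0.83 [0.5735 0.2063 0.1984] [0.5658 0.1823 0.133 ] [0.5828 0.2201 0.3792]
bolt [133.1, 0.0, 289.1, 371.1] 0.22 [0.5867 0.2003 0.1305] [ 0.3767 -0.1694 -0.002 ] [0.8181 0.3816 0.3792]
```

View pics/w1.png

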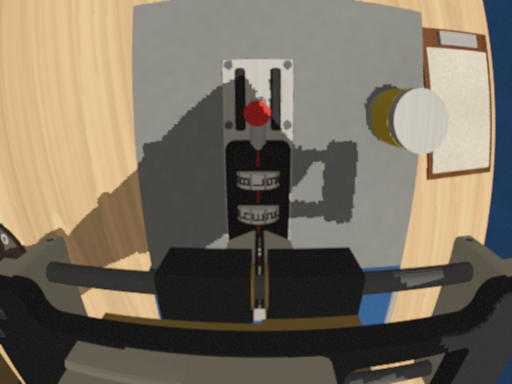

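The knob shows at (257,113), the left dial at (258,180) and the middle dial at (258,214). The fingers hide the right dial, so I'll step back along -y' to see all three.

>>> drive_tool:
  moves:
    - [[-25,0,0],[0,0,0],-1]
    - [[-35,0,0],[0,0,0],-1]
    - [[-20,0,0],[0,0,0],-1]
    - [[0,0,0],[0,0,0],-1]
    - [[0,0,0],[0,0,0],-1]

```text
time: 4.45
eef_pos: [0.5566, 0.0511, 0.2362]
eef_rot: [[0.133, 0.991, 0.001], [0.991, -0.133, -0.001], [-0.001, 0.001, -1.0]]
force: [0.4, 1.1, 1.1]
width: 0.006
grip_force: 0.0
```

```bash
python3 - <<'E'
from h import *
s,p,d,P=wrist();print(s['time'],s['eef_pos'])
np.savez('w2.npz',p=p,d=d,P=P)
yc=np.array([.125,.992]);
for l in("left_turn","mid_turn","right_turn","bolt"):
  for b in nets.silhouettes('wrist',l)[:2]:
    m=cv2.erode(b['mask'].astype(np.uint8),np.ones((3,3)))>0
    Q=P[m];Q=Q[(Q[:,2]<.21)&(Q[:,2]>.155)];print(l,b['bbox'],round(b['p'],2),np.median(Q,0).round(4),np.percentile(Q,[2,98],0).round(4))
c=p[90:270,200:320];c=cv2.resize(np.rot90(c,-1),None,fx=4.4,fy=4.4,interpolation=cv2.INTER_CUBIC)
print(c.shape);cv2.imwrite('pics/w2.png',cv2.cvtColor(np.ascontiguousarray(c),cv2.COLOR_RGB2BGR))
E
```

```text
4.45 [0.5565953  0.05109399 0.23615993]
left_turn [232.2, 58.3, 43.8, 19.5] 0.69 [0.5679 0.1596 0.1701] [[0.5536 0.1538 0.1643]
 [0.5819 0.1657 0.1729]]
left_turn [365.3, 0.0, 77.7, 51.3] 0.62 [0.6823 0.1873 0.1846] [[0.6673 0.171  0.1566]
 [0.7114 0.2033 0.1865]]
mid_turn [237.1, 93.9, 38.6, 22.3] 0.96 [0.5646 0.1335 0.1705] [[0.5507 0.1281 0.1646]
 [0.5783 0.1392 0.1729]]
right_turn [234.1, 132.1, 44.4, 19.1] 0.93 [0.5615 0.1072 0.1706] [[0.5477 0.1016 0.1643]
 [0.5751 0.1127 0.1729]]
bolt [243.5, 2.3, 22.3, 209.8] 0.69 [0.5682 0.187  0.1605] [[0.5517 0.0531 0.158 ]
 [0.5777 0.2046 0.1886]]
(528, 792, 3)
```

View pics/w2.png

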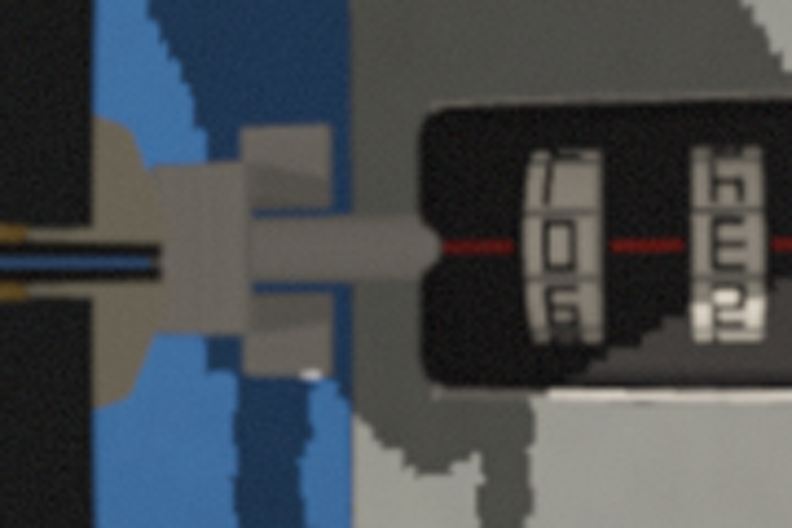

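The right dial reads 0 (at about (560,245) in the crop) and the middle dial reads 3 (at about (728,245)), with the crop upside-down. The left dial lies outside the crop.

```bash
python3 - <<'E'
import numpy as np,cv2
z=np.load('w2.npz');p=z['p'];P=z['P']
f=lambda c,k:cv2.resize(np.ascontiguousarray(np.rot90(c,1)),None,fx=k,fy=k,interpolation=cv2.INTER_CUBIC)
a=f(p[45:160,222:287],6.5)
w=np.load('w1.npz')['p'];b=f(w[150:270,222:292],6)
h=max(a.shape[1],b.shape[1]);out=np.zeros((a.shape[0],h,3),np.uint8)
out[:,:a.shape[1]]=a
cv2.imwrite('pics/w3.png',cv2.cvtColor(out,cv2.COLOR_RGB2BGR))
# tip geometry in tool coordinates from w1 (near points)
z=np.load('w1.npz');P=z['P'];R=np.array([[.129,.992,0],[.992,-.129,0],[0,0,-1.]]);Q=(P-[.5659,.1332,.2349])@R
for v in range(225,250,3):
  m=(Q[v,:,2]<.03)&(abs(np.arange(512)-258)<60)
  if m.any(): print(v,np.flatnonzero(m)[[0,-1]],(Q[v][m][[0,-1]]*1000).round(1).tolist(), (Q[v][m].max(0)*1000).round(1))
E
```

```text
231 [251 268] [[11.5, -4.8, 12.0], [11.1, 5.0, 12.8]] [11.6  5.  13. ]
234 [243 276] [[11.5, -9.2, 7.7], [11.1, 9.4, 8.6]] [11.8  9.4 12.5]
237 [236 282] [[11.2, -12.9, 4.4], [11.3, 12.5, 4.1]] [11.9 12.5  8.8]
240 [229 289] [[10.8, -16.5, 1.4], [11.1, 16.1, 0.8]] [12.2 16.1  5.1]
243 [228 290] [[10.8, -16.7, -2.5], [11.1, 16.3, -3.0]] [11.9 16.3  1.1]
246 [227 291] [[11.4, -16.7, -7.1], [10.8, 16.6, -5.9]] [11.7 16.6 -3.2]
249 [199 317] [[36.5, -19.7, -58.2], [36.0, 19.5, -57.2]] [37.  19.5 -5.8]
```

View pics/w3.png

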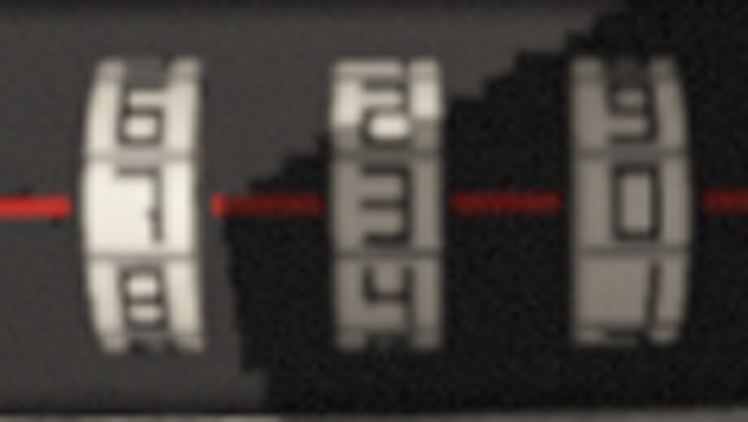

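All three dials read clearly: left 7, middle 3, right 0. So the rolls needed are left −3, middle +4 and right +2. I'll start with the right dial.

>>> drive_tool:
  moves:
    - [[20,-3,0],[0,0,0],-1]
    - [[25,-3,0],[0,0,0],-1]
    - [[11,-2,5],[0,0,0],-1]
    - [[0,0,15],[0,0,0],-1]
    - [[0,0,15],[0,0,0],-1]
    - [[0,0,8],[0,0,0],-1]
    - [[0,0,0],[0,0,0],-1]
    - [[0,0,0],[0,0,0],-1]

```text
time: 5.37
eef_pos: [0.5556, 0.1094, 0.1924]
eef_rot: [[0.129, 0.992, -0.001], [0.992, -0.129, -0.0], [-0.0, -0.001, -1.0]]
force: [-0.7, -0.4, 1.1]
width: -0.0
grip_force: 0.0
```

>>> drive_tool:
  moves:
    - [[0,0,1],[0,0,0],-1]
    - [[0,0,1],[0,0,0],-1]
    - [[0,0,1],[0,0,0],-1]
    - [[0,0,0],[0,0,0],-1]

```text
time: 5.7
eef_pos: [0.5559, 0.1094, 0.19]
eef_rot: [[0.129, 0.992, 0.001], [0.992, -0.129, 0.0], [0.0, 0.001, -1.0]]
force: [-1.1, 0.3, -0.4]
width: 0.005
grip_force: 0.0
```

>>> drive_tool:
  moves:
    - [[-1.5,0,1],[0,0,0],-1]
    - [[0,0,1],[0,0,0],-1]
    - [[0,0,0.5],[0,0,0],-1]
    - [[0,0,0],[0,0,0],-1]

```text
time: 6.03
eef_pos: [0.5555, 0.1078, 0.1871]
eef_rot: [[0.129, 0.992, -0.0], [0.992, -0.129, -0.0], [-0.0, -0.0, -1.0]]
force: [-0.0, -0.0, -0.3]
width: 0.008
grip_force: 0.0
```

>>> drive_tool:
  moves:
    - [[0,0,0.5],[0,0,0],-1]
    - [[0,0,0.5],[0,0,0],-1]
    - [[0,0,0],[0,0,0],-1]

```text
time: 6.28
eef_pos: [0.5555, 0.1079, 0.1861]
eef_rot: [[0.129, 0.992, -0.0], [0.992, -0.129, -0.0], [-0.0, -0.0, -1.0]]
force: [0.1, -0.1, 0.1]
width: 0.008
grip_force: 0.0
```

>>> drive_tool:
  moves:
    - [[0,0,0.5],[0,0,0],-1]
    - [[0,0,0.25],[0,0,0],-1]
    - [[0,0,0],[0,0,0],-1]

```text
time: 6.53
eef_pos: [0.5557, 0.108, 0.1856]
eef_rot: [[0.129, 0.992, 0.0], [0.992, -0.129, -0.0], [0.0, 0.0, -1.0]]
force: [-1.5, -0.2, 2.0]
width: 0.003
grip_force: 0.8
```

>>> drive_tool:
  moves:
    - [[0,0,0.25],[0,0,0],-1]
    - [[0,0,0.25],[0,0,0],-1]
    - [[0,0,0],[0,0,0],-1]

```text
time: 6.78
eef_pos: [0.5557, 0.108, 0.1853]
eef_rot: [[0.129, 0.992, 0.0], [0.992, -0.129, -0.0], [0.0, 0.0, -1.0]]
force: [-1.2, -0.7, 4.9]
width: 0.006
grip_force: 2.4
```

>>> drive_tool:
  moves:
    - [[0,0,0.4],[0,0,0],-1]
    - [[0,0,0.4],[0,0,0],-1]
    - [[0,0,0],[0,0,0],-1]

```text
time: 7.03
eef_pos: [0.5558, 0.108, 0.1849]
eef_rot: [[0.129, 0.992, 0.001], [0.992, -0.129, -0.0], [0.0, 0.001, -1.0]]
force: [-3.1, -1.4, 10.2]
width: 0.002
grip_force: 4.8
```

>>> drive_tool:
  moves:
    - [[0,1.5,0.1],[0,0,0],-1]
    - [[0,2,0],[0,0,0],-1]
    - [[0,2,0],[0,0,0],-1]

```text
time: 7.28
eef_pos: [0.5616, 0.1073, 0.1853]
eef_rot: [[0.129, 0.992, 0.002], [0.992, -0.129, -0.0], [-0.0, 0.002, -1.0]]
force: [-0.1, -1.5, 11.1]
width: 0.008
grip_force: 5.4
```

>>> drive_tool:
  moves:
    - [[0,2,0],[0,0,0],-1]
    - [[0,2,0],[0,0,0],-1]
    - [[0,1.5,0],[0,0,0],-1]
    - [[0,0,0],[0,0,0],-1]

```text
time: 7.62
eef_pos: [0.5672, 0.1066, 0.1849]
eef_rot: [[0.129, 0.992, 0.001], [0.992, -0.129, 0.0], [0.0, 0.001, -1.0]]
force: [-0.7, -0.7, 9.3]
width: 0.007
grip_force: 4.5
```

>>> drive_tool:
  moves:
    - [[0,0,-3],[0,0,0],-1]
    - [[0,-5.5,0],[0,0,0],-1]
    - [[0,-5.5,0],[0,0,0],-1]
    - [[0,0,1],[0,0,0],-1]
    - [[0,0,0.5],[0,0,0],-1]
    - [[0,0,0.5],[0,0,0],-1]
    - [[0,0,0.5],[0,0,0],-1]
    - [[0,0,0.4],[0,0,0],-1]

```text
time: 8.28
eef_pos: [0.5551, 0.108, 0.1846]
eef_rot: [[0.129, 0.992, -0.001], [0.992, -0.129, -0.0], [-0.0, -0.001, -1.0]]
force: [-5.3, -1.1, 11.9]
width: 0.004
grip_force: 6.2
```

>>> drive_tool:
  moves:
    - [[0,0,0.1],[0,0,0],-1]
    - [[0,1.5,0],[0,0,0],-1]
    - [[0,2,0],[0,0,0],-1]
    - [[0,2,0],[0,0,0],-1]

```text
time: 8.62
eef_pos: [0.5622, 0.1071, 0.1854]
eef_rot: [[0.129, 0.992, 0.003], [0.992, -0.129, -0.0], [0.0, 0.003, -1.0]]
force: [-0.1, -2.3, 9.1]
width: 0.006
grip_force: 4.5
```

>>> drive_tool:
  moves:
    - [[0,2,0],[0,0,0],-1]
    - [[0,2,0],[0,0,0],-1]
    - [[0,1.5,0],[0,0,0],-1]
    - [[0,0,0],[0,0,0],-1]

```text
time: 8.95
eef_pos: [0.5676, 0.1065, 0.1849]
eef_rot: [[0.129, 0.992, 0.002], [0.992, -0.129, 0.0], [0.0, 0.002, -1.0]]
force: [-0.0, -0.8, 7.9]
width: 0.005
grip_force: 3.8
```

>>> drive_tool:
  moves:
    - [[0,0,-5],[0,0,0],-1]
    - [[0,0,-20],[0,0,0],-1]
    - [[-25,0,-20],[0,0,0],-1]
    - [[-30,-3,0],[0,0,0],-1]
    - [[0,-3,0],[0,0,0],-1]
    - [[0,0,0],[0,0,0],-1]

```text
time: 9.45
eef_pos: [0.5531, 0.0505, 0.2291]
eef_rot: [[0.132, 0.991, -0.0], [0.991, -0.132, -0.001], [-0.001, 0.0, -1.0]]
force: [-0.1, -0.0, 0.0]
width: 0.0
grip_force: 0.0
```

```bash
cat >> h.py <<'E'
def look(name):
    s,p,d,P=wrist();print(s['time'],s['eef_pos'].round(4))
    c=np.rot90(p[45:160,222:287],1)
    cv2.imwrite(name,cv2.cvtColor(cv2.resize(np.ascontiguousarray(c),None,fx=6.5,fy=6.5,interpolation=cv2.INTER_CUBIC),cv2.COLOR_RGB2BGR))
E
python3 -c "
from h import *
look('pics/w4.png')"
```

```text
9.45 [0.5531 0.0505 0.2291]
```

View pics/w4.png

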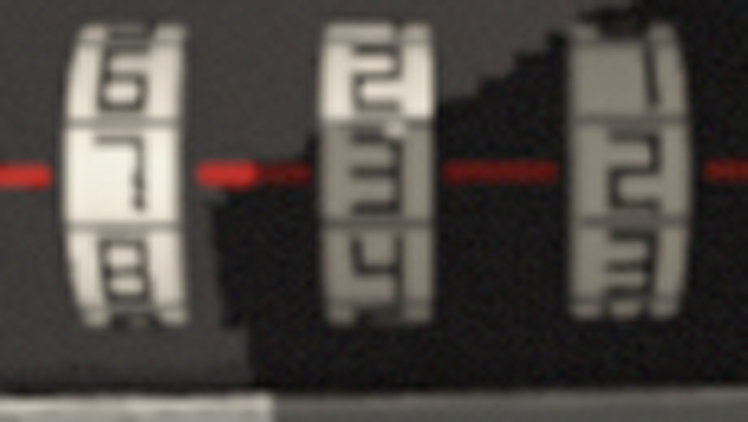

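The right dial now reads 2, so the stroke works. The middle dial is next.

>>> drive_tool:
  moves:
    - [[20,-1,0],[0,0,0],-1]
    - [[30,-2,0],[0,0,0],-1]
    - [[25,-2,0],[0,0,0],-1]
    - [[9,0,10],[0,0,0],-1]
    - [[0,0,15],[0,0,0],-1]
    - [[0,0,12],[0,0,0],-1]
    - [[0,0,3],[0,0,0],-1]
    - [[0,0,0],[0,0,0],-1]

```text
time: 10.17
eef_pos: [0.5586, 0.1359, 0.1875]
eef_rot: [[0.129, 0.992, -0.003], [0.992, -0.129, -0.001], [-0.001, -0.003, -1.0]]
force: [0.6, -0.4, 0.3]
width: 0.007
grip_force: 0.0
```

>>> drive_tool:
  moves:
    - [[-1,0,1],[0,0,0],-1]
    - [[-0.5,0,0.5],[0,0,0],-1]
    - [[0,0,0.5],[0,0,0],-1]
    - [[0,0,0.5],[0,0,0],-1]
    - [[0,0,0.5],[0,0,0],-1]
    - [[0,0,0],[0,0,0],-1]

```text
time: 10.67
eef_pos: [0.5592, 0.1351, 0.1862]
eef_rot: [[0.129, 0.992, 0.0], [0.992, -0.129, 0.0], [0.0, 0.0, -1.0]]
force: [-0.0, -0.7, -0.4]
width: 0.005
grip_force: 0.0
```

>>> drive_tool:
  moves:
    - [[0,0,0.5],[0,0,0],-1]
    - [[0,0,0.4],[0,0,0],-1]
    - [[0,0,0.4],[0,0,0],-1]
    - [[0,0,0.3],[0,0,0],-1]
    - [[0,0,0.3],[0,0,0],-1]
    - [[0,0,0],[0,0,0],-1]

```text
time: 11.17
eef_pos: [0.5594, 0.1353, 0.185]
eef_rot: [[0.129, 0.992, 0.001], [0.992, -0.129, -0.0], [0.0, 0.001, -1.0]]
force: [-2.3, -1.6, 8.6]
width: 0.004
grip_force: 4.5
```

>>> drive_tool:
  moves:
    - [[0,0,0.3],[0,0,0],-1]
    - [[0,1.5,0],[0,0,0],-1]
    - [[0,2,0],[0,0,0],-1]
    - [[0,2,0],[0,0,0],-1]
    - [[0,2,0],[0,0,0],-1]
    - [[0,2,0],[0,0,0],-1]
    - [[0,1.5,0],[0,0,0],-1]
    - [[0,0,0],[0,0,0],-1]

```text
time: 11.83
eef_pos: [0.5709, 0.1339, 0.185]
eef_rot: [[0.129, 0.992, 0.002], [0.992, -0.129, 0.0], [0.0, 0.002, -1.0]]
force: [-0.9, -1.1, 10.0]
width: 0.006
grip_force: 4.5
```

>>> drive_tool:
  moves:
    - [[0,0,-3],[0,0,0],-1]
    - [[0,-5.5,0],[0,0,0],-1]
    - [[0,-5.5,0],[0,0,0],-1]
    - [[0,0,1],[0,0,0],-1]
    - [[0,0,0.5],[0,0,0],-1]
    - [[0,0,0.5],[0,0,0],-1]
    - [[0,0,0.5],[0,0,0],-1]
    - [[0,0,0.4],[0,0,0],-1]

```text
time: 12.5
eef_pos: [0.5585, 0.1355, 0.1845]
eef_rot: [[0.129, 0.992, -0.001], [0.992, -0.129, -0.0], [-0.0, -0.001, -1.0]]
force: [-6.5, -0.8, 13.2]
width: 0.003
grip_force: 7.1
```

>>> drive_tool:
  moves:
    - [[0,0,0],[0,0,0],-1]
    - [[0,1.5,0],[0,0,0],-1]
    - [[0,2,0],[0,0,0],-1]
    - [[0,2,0],[0,0,0],-1]
    - [[0,2,0],[0,0,0],-1]
    - [[0,2,0],[0,0,0],-1]
    - [[0,1.5,0],[0,0,0],-1]
    - [[0,0,0],[0,0,0],-1]

```text
time: 13.17
eef_pos: [0.5712, 0.1339, 0.1849]
eef_rot: [[0.129, 0.992, 0.002], [0.992, -0.129, 0.0], [0.001, 0.002, -1.0]]
force: [-0.9, -0.1, 8.3]
width: 0.004
grip_force: 3.9
```

>>> drive_tool:
  moves:
    - [[0,0,-3],[0,0,0],-1]
    - [[0,-5.5,0],[0,0,0],-1]
    - [[0,-5.5,0],[0,0,0],-1]
    - [[0,0,1],[0,0,0],-1]
    - [[0,0,0.5],[0,0,0],-1]
    - [[0,0,0.5],[0,0,0],-1]
    - [[0,0,0.5],[0,0,0],-1]
    - [[0,0,0.4],[0,0,0],-1]

```text
time: 13.83
eef_pos: [0.5586, 0.1354, 0.1846]
eef_rot: [[0.129, 0.992, -0.001], [0.992, -0.129, -0.0], [-0.0, -0.001, -1.0]]
force: [-6.3, -0.4, 12.8]
width: 0.007
grip_force: 6.8
```

>>> drive_tool:
  moves:
    - [[0,0,0],[0,0,0],-1]
    - [[0,1.5,0],[0,0,0],-1]
    - [[0,2,0],[0,0,0],-1]
    - [[0,2,0],[0,0,0],-1]
    - [[0,2,0],[0,0,0],-1]
    - [[0,2,0],[0,0,0],-1]
    - [[0,1.5,0],[0,0,0],-1]
    - [[0,0,0],[0,0,0],-1]

```text
time: 14.5
eef_pos: [0.5712, 0.1339, 0.185]
eef_rot: [[0.129, 0.992, 0.002], [0.992, -0.129, 0.0], [0.001, 0.002, -1.0]]
force: [-0.9, -0.8, 7.2]
width: 0.009
grip_force: 3.7
```

>>> drive_tool:
  moves:
    - [[0,0,-3],[0,0,0],-1]
    - [[0,-5.5,0],[0,0,0],-1]
    - [[0,-5.5,0],[0,0,0],-1]
    - [[0,0,1],[0,0,0],-1]
    - [[0,0,0.5],[0,0,0],-1]
    - [[0,0,0.5],[0,0,0],-1]
    - [[0,0,0.5],[0,0,0],-1]
    - [[0,0,0.5],[0,0,0],-1]

```text
time: 15.17
eef_pos: [0.5587, 0.1354, 0.1846]
eef_rot: [[0.129, 0.992, -0.001], [0.992, -0.129, -0.0], [-0.0, -0.001, -1.0]]
force: [-6.3, -1.9, 12.6]
width: 0.006
grip_force: 6.9
```

>>> drive_tool:
  moves:
    - [[0,0,0],[0,0,0],-1]
    - [[0,1.5,0],[0,0,0],-1]
    - [[0,2,0],[0,0,0],-1]
    - [[0,2,0],[0,0,0],-1]
    - [[0,2,0],[0,0,0],-1]
    - [[0,2,0],[0,0,0],-1]
    - [[0,1.5,0],[0,0,0],-1]
    - [[0,0,0],[0,0,0],-1]

```text
time: 15.83
eef_pos: [0.5712, 0.1338, 0.185]
eef_rot: [[0.129, 0.992, 0.002], [0.992, -0.129, 0.0], [0.001, 0.002, -1.0]]
force: [-1.1, -1.6, 8.0]
width: 0.008
grip_force: 3.8
```

>>> drive_tool:
  moves:
    - [[0,0,-6],[0,0,0],-1]
    - [[12,0,0],[0,0,0],-1]
    - [[13.5,-0.5,0],[0,0,0],-1]
    - [[0,0,3],[0,0,0],-1]
    - [[0,0,0.5],[0,0,0],-1]
    - [[0,0,0],[0,0,0],-1]

```text
time: 16.33
eef_pos: [0.5725, 0.1597, 0.186]
eef_rot: [[0.128, 0.992, -0.001], [0.992, -0.128, -0.0], [-0.0, -0.001, -1.0]]
force: [-0.1, 0.6, -0.3]
width: 0.005
grip_force: 0.1
```

>>> drive_tool:
  moves:
    - [[0,0,0.5],[0,0,0],-1]
    - [[0,0,0.5],[0,0,0],-1]
    - [[0,0,0.5],[0,0,0],-1]
    - [[0,0,0.5],[0,0,0],-1]
    - [[0,0,0],[0,0,0],-1]

```text
time: 16.75
eef_pos: [0.5731, 0.159, 0.1852]
eef_rot: [[0.129, 0.992, 0.001], [0.992, -0.129, 0.0], [0.0, 0.001, -1.0]]
force: [-2.3, 0.6, 6.9]
width: 0.007
grip_force: 3.4
```

>>> drive_tool:
  moves:
    - [[0,0,0.5],[0,0,0],-1]
    - [[0,-1.5,0.1],[0,0,0],-1]
    - [[0,-2,0],[0,0,0],-1]
    - [[0,-2,0],[0,0,0],-1]
    - [[0,-2,0],[0,0,0],-1]
    - [[0,-2,0],[0,0,0],-1]
    - [[0,-1.5,0],[0,0,0],-1]
    - [[0,0,0],[0,0,0],-1]

```text
time: 17.42
eef_pos: [0.5622, 0.1604, 0.1849]
eef_rot: [[0.129, 0.992, 0.001], [0.992, -0.129, 0.0], [0.0, 0.001, -1.0]]
force: [-2.0, 0.8, 7.8]
width: 0.004
grip_force: 4.2
```

>>> drive_tool:
  moves:
    - [[0,0,-3],[0,0,0],-1]
    - [[0,5.5,0],[0,0,0],-1]
    - [[0,5.5,0],[0,0,0],-1]
    - [[0,0,1],[0,0,0],-1]
    - [[0,0,0.5],[0,0,0],-1]
    - [[0,0,0.5],[0,0,0],-1]
    - [[0,0,0.5],[0,0,0],-1]
    - [[0,0,0.4],[0,0,0],-1]

```text
time: 18.08
eef_pos: [0.5739, 0.1586, 0.1849]
eef_rot: [[0.13, 0.992, 0.002], [0.992, -0.13, -0.0], [-0.0, 0.002, -1.0]]
force: [2.7, -3.2, 9.1]
width: 0.001
grip_force: 4.7
```

>>> drive_tool:
  moves:
    - [[0,0,0.3],[0,0,0],-1]
    - [[0,-1.5,0],[0,0,0],-1]
    - [[0,-2,0],[0,0,0],-1]
    - [[0,-2,0],[0,0,0],-1]
    - [[0,-2,0],[0,0,0],-1]
    - [[0,-2,0],[0,0,0],-1]
    - [[0,-1.5,0],[0,0,0],-1]
    - [[0,0,0],[0,0,0],-1]

```text
time: 18.75
eef_pos: [0.5627, 0.1602, 0.1849]
eef_rot: [[0.129, 0.992, 0.003], [0.992, -0.129, -0.0], [-0.0, 0.003, -1.0]]
force: [0.7, -2.8, 9.8]
width: 0.005
grip_force: 4.7
```

>>> drive_tool:
  moves:
    - [[0,0,-3],[0,0,0],-1]
    - [[0,5.5,0],[0,0,0],-1]
    - [[0,5.5,0],[0,0,0],-1]
    - [[0,0,1],[0,0,0],-1]
    - [[0,0,0.5],[0,0,0],-1]
    - [[0,0,0.5],[0,0,0],-1]
    - [[0,0,0.5],[0,0,0],-1]
    - [[0,0,0.5],[0,0,0],-1]

```text
time: 19.42
eef_pos: [0.574, 0.159, 0.1847]
eef_rot: [[0.13, 0.992, 0.002], [0.992, -0.13, 0.0], [0.0, 0.002, -1.0]]
force: [1.0, -2.7, 11.4]
width: 0.004
grip_force: 5.8
```

>>> drive_tool:
  moves:
    - [[0,0,0],[0,0,0],-1]
    - [[0,-1.5,0],[0,0,0],-1]
    - [[0,-2,0],[0,0,0],-1]
    - [[0,-2,0],[0,0,0],-1]
    - [[0,-2,0],[0,0,0],-1]
    - [[0,-2,0],[0,0,0],-1]
    - [[0,-1.5,0],[0,0,0],-1]
    - [[0,0,0],[0,0,0],-1]

```text
time: 20.08
eef_pos: [0.5629, 0.1605, 0.1849]
eef_rot: [[0.129, 0.992, 0.003], [0.992, -0.129, 0.0], [0.0, 0.003, -1.0]]
force: [1.1, -1.5, 10.5]
width: 0.004
grip_force: 4.9
```

>>> drive_tool:
  moves:
    - [[0,0,-5],[0,0,0],-1]
    - [[0,0,-20],[0,0,0],-1]
    - [[-25,0,-20],[0,0,0],-1]
    - [[-40,0,0],[0,0,0],-1]
    - [[-30,0,0],[0,0,0],-1]
    - [[-15,0,0],[0,0,0],-1]
    - [[0,0,0],[0,0,0],-1]
    - [[0,0,0],[0,0,0],-1]

```text
time: 20.75
eef_pos: [0.5473, 0.0508, 0.2285]
eef_rot: [[0.131, 0.991, -0.001], [0.991, -0.131, -0.0], [-0.0, -0.001, -1.0]]
force: [0.2, 0.4, 0.1]
width: 0.008
grip_force: 0.0
```

```bash
python3 -c "
from h import *
look('pics/w5.png')"
```

```text
20.75 [0.5473 0.0508 0.2285]
```

View pics/w5.png

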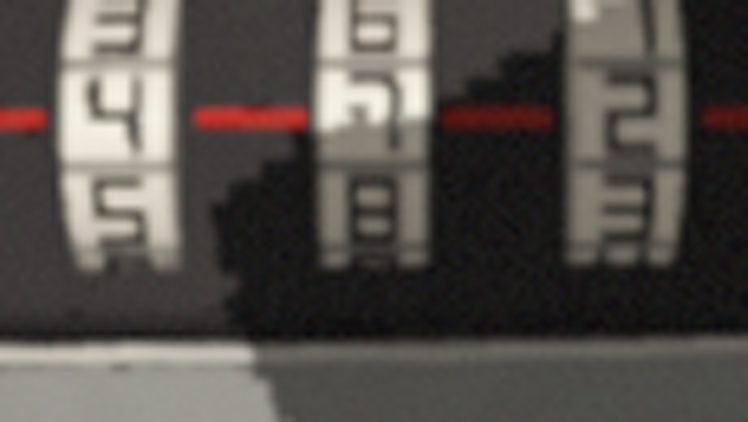

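The dials read 4-7-2, all on the red line. Next I'll push the knob to the left.

>>> drive_tool:
  moves:
    - [[20,1,0],[0,0,0],-1]
    - [[35,2,0],[0,0,0],-1]
    - [[35,2,0],[0,0,0],-1]
    - [[30,1,0],[0,0,0],-1]
    - [[12,0,10],[0,0,0],-1]
    - [[0,0,14],[0,0,0],-1]
    - [[0,0,10],[0,0,0],-1]
    - [[0,0,0],[0,0,0],-1]

```text
time: 21.47
eef_pos: [0.5691, 0.1815, 0.192]
eef_rot: [[0.127, 0.992, -0.004], [0.992, -0.127, -0.002], [-0.002, -0.004, -1.0]]
force: [0.3, -0.9, -0.6]
width: 0.002
grip_force: 0.0
```

>>> drive_tool:
  moves:
    - [[2,0,0],[0,0,0],-1]
    - [[2,0,0],[0,0,0],-1]
    - [[2,0,0],[0,0,0],-1]
    - [[2,0,0],[0,0,0],-1]
    - [[2,0,0],[0,0,0],-1]
    - [[2,0,0],[0,0,0],-1]
    - [[0,0,0],[0,0,0],-1]

```text
time: 22.05
eef_pos: [0.5725, 0.1934, 0.1951]
eef_rot: [[0.129, 0.992, 0.0], [0.992, -0.129, -0.0], [-0.0, 0.001, -1.0]]
force: [0.3, -1.1, 1.2]
width: 0.005
grip_force: 0.7
```

>>> drive_tool:
  moves:
    - [[2,0,0],[0,0,0],-1]
    - [[3,0,0],[0,0,0],-1]
    - [[3,0,0],[0,0,0],-1]
    - [[3,0,0],[0,0,0],-1]
    - [[3,0,0],[0,0,0],-1]
    - [[3,0,0],[0,0,0],-1]
    - [[2,0,0],[0,0,0],-1]
    - [[0,0,0],[0,0,0],-1]

```text
time: 22.72
eef_pos: [0.5748, 0.2131, 0.1947]
eef_rot: [[0.128, 0.992, 0.0], [0.992, -0.128, 0.001], [0.001, 0.0, -1.0]]
force: [-0.4, -0.8, -0.1]
width: 0.001
grip_force: 0.3
```

>>> drive_tool:
  moves:
    - [[1,0,0],[0,0,0],-1]
    - [[1,0,0],[0,0,0],-1]
    - [[1,0,0],[0,0,0],-1]
    - [[0,0,0],[0,0,0],-1]

```text
time: 23.05
eef_pos: [0.575, 0.2154, 0.1947]
eef_rot: [[0.129, 0.992, -0.0], [0.992, -0.129, -0.0], [-0.0, -0.0, -1.0]]
force: [0.1, -1.0, 0.6]
width: 0.005
grip_force: 1.0
```

>>> drive_tool:
  moves:
    - [[1,0,0],[0,0,0],-1]
    - [[1,0,0],[0,0,0],-1]
    - [[1,0,0],[0,0,0],-1]
    - [[1,0,0],[0,0,0],-1]
    - [[0,0,0],[0,0,0],-1]

```text
time: 23.47
eef_pos: [0.5753, 0.2167, 0.1945]
eef_rot: [[0.131, 0.991, -0.001], [0.991, -0.131, -0.004], [-0.004, -0.001, -1.0]]
force: [-3.7, -9.6, 5.8]
width: 0.006
grip_force: 4.9
```

```bash
python3 - <<'E'
from h import *
s,p,d,P=wrist()
red=(p[...,0]>110)&(p[...,1].astype(int)<50)&(p[...,2]<60)&(P[...,2]>.18)
Q=P[red]-[.5646,.1335,0];print(s['eef_pos'],s['force'],red.sum());yy=Q[:,:2]@[.126,.992];print(np.percentile(yy,[2,50,98]),np.median(Q[:,2]))
cv2.imwrite('pics/w6.png',cv2.cvtColor(p,cv2.COLOR_RGB2BGR))
E
```

```text
[0.57531551 0.21669304 0.19451085] [-3.66261547 -9.57020662  5.75259471] 492
[0.09547379 0.10196369 0.10868704] 0.19905092212843944
```

View pics/w6.png

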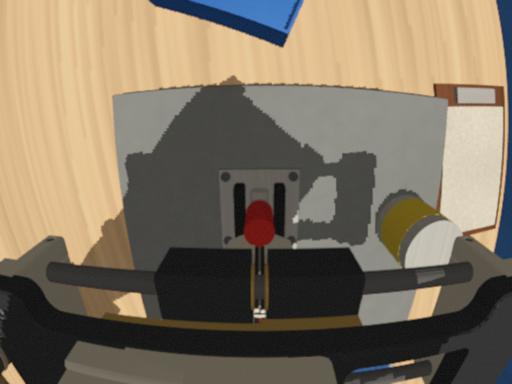

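The knob (at (258,222)) now stands 102 mm from the lock centre, so it has travelled 25 mm. The force has risen to about 10 N, so it is at the stop. I'll press a little more, then back off and lift.

>>> drive_tool:
  moves:
    - [[1,0,0],[0,0,0],-1]
    - [[0,0,0],[0,0,0],-1]
    - [[-3,0,0],[0,0,0],-1]
    - [[-5,0,0],[0,0,0],-1]
    - [[-10,0,-10],[0,0,0],-1]
    - [[-20,0,-25],[0,0,0],-1]
    - [[-35,0,-10],[0,0,0],-1]
    - [[-35,0,0],[0,0,0],-1]

```text
time: 24.18
eef_pos: [0.5628, 0.1142, 0.2432]
eef_rot: [[0.126, 0.992, 0.005], [0.992, -0.126, 0.003], [0.003, 0.005, -1.0]]
force: [0.4, -1.4, -0.3]
width: 0.005
grip_force: 0.0
```

>>> drive_tool:
  moves:
    - [[-35,-7,0],[0,0,0],-1]
    - [[-15,0,0],[0,0,0],-1]
    - [[0,0,0],[0,0,0],-1]
    - [[0,0,0],[0,0,0],-1]
    - [[0,0,0],[0,0,0],-1]

```text
time: 24.6
eef_pos: [0.5486, 0.0657, 0.2404]
eef_rot: [[0.128, 0.992, 0.001], [0.992, -0.128, 0.001], [0.001, 0.001, -1.0]]
force: [-0.0, 0.0, 0.1]
width: 0.008
grip_force: 0.0
```

```bash
python3 - <<'E'
from h import *
s,p,d,P=wrist()
red=(p[...,0]>110)&(p[...,1].astype(int)<50)&(p[...,2]<60)&(P[...,2]>.18)
yy=(P[red]-[.5646,.1335,0])[:,:2]@[.126,.992];print(s['time'],s['eef_pos'],s['force'],red.sum(),np.percentile(yy,[2,50,98]) if red.any() else '')
c=np.ascontiguousarray(np.rot90(p[0:190,200:310],1))
cv2.imwrite('pics/w7.png',cv2.cvtColor(cv2.resize(c,None,fx=4.2,fy=4.2,interpolation=cv2.INTER_CUBIC),cv2.COLOR_RGB2BGR))
E
```

```text
24.6 [0.54861838 0.06567203 0.24043629] [-0.02643431  0.0025224   0.14811586] 0
```

View pics/w7.png

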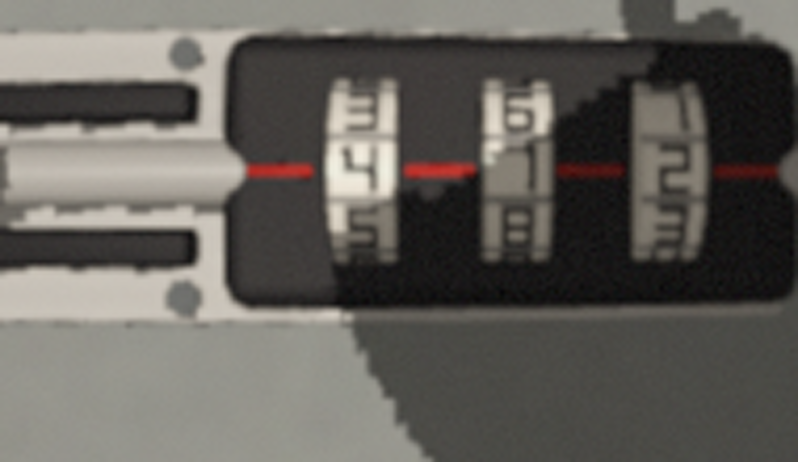

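The code 4-7-2 still stands at (362,170), (517,170) and (672,170). The bolt stays drawn and the robot is clear, so I'm handing in.

```bash
python3 -c "
from cell import r
print(r.sign_off())"
```

```text
the job is handed in; nothing more can be done
None
```

The dials stand at 4-7-2, the bolt is drawn about 25 mm to its stop and released, nothing else was touched, and the job was handed in at about 25 s of the 64 s allowed.

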